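# Square up the display stand and hang the red parts basket on it

### The job

On the shop counter, push the free end of the swivelling tray of the display stand, so that it turns about its pin until it lies square inside the yellow outline on its black mat; then hang the red parts basket by its handle on the stand's hook and let go, so that it hangs still and upright with the tray still square. Leave the blue basket and the other goods where they are.

Things in the scene. Friction and masses are not known exactly. Their poses are not given: they have to be found in the camera images.
- mat: Black rubber mat, 290 x 150 x 3 mm, fixed to the counter under the stand, with a thin yellow outline (256 x 130 mm) in which the tray lies when it is square. Origin: on the counter directly under the pin. The mat's own -x axis points from the pin along the mat to the free end of the outline (roughly towards the robot); z up.
- pin (a point): The pin about which the tray turns, 4 mm above the counter; a round steel post, 18 mm in diameter, stands on it up to 206 mm and turns with the tray. The tray stays where it is left: it turns against a steady friction of 0.35 N m (about 2 N at the free end).
- tray (a joint): Heading of the aluminium tray, rad: 0 = square in the yellow outline; positive = turned clockwise seen from above (free end towards the mat's +y side), where it starts; limits -1.2 and 1.2. Open-topped tray, 240 x 110 mm, underside 4 mm and rim 28 mm above the counter, walls 4 mm; it extends 200 mm from the pin to its free end, 40 mm behind it and 55 mm to either side.
- tray_corner (a point): Top of the tray's corner at the free end on its +y side (the side to push on): in the tray's own frame (origin at the pin on the counter, -x to the free end, z up) it is at -200, 55, 28 mm. Its axes are the tray's.
- hook_seat (a point): Middle of the hook's hollow, on top of the rod, where a handle rests: 83.5 mm from the pin's axis towards the tray's free end, 192 mm above the counter. It turns with the tray; its axes are the tray's (-x along the hook away from the post, z up).
- red_basket_center (a point): Centre (half-way up) of the red plastic parts basket, 87.5 mm above its underside; axes are the basket's, z up. Box 80 (x) x 110 (y) x 50 mm high with a rigid hoop handle in its y-z plane. A white label plate stands on the handle: 10 mm thick (x), 40 mm wide (y), from 120 to 175 mm above the underside; the basket can be gripped by it from above. About 0.2 to 0.3 kg.
- red_basket_handle (a point): Middle of the red basket's top handle bar (centre of the 9 mm rod), 120 mm above its underside; axes are the basket's. The handle's legs at y = +-52 mm rise to 95 mm, then slope in to this straight bar, 40 mm long along y. Handle, plate and basket are one rigid piece.
- red_basket: The red basket; origin at the centre of its underside, axes as above.
- hook_tip (a point): Top of the hook's upturned end. The hook is a red rod 10 mm thick from the post's top over the tray's middle line, its upturned end pointing to the tray's free end. The rod's top is 207 mm high at the upturned end (117 mm from the pin) and 210 mm on the post side of the hollow (50 mm from the pin). Axes are the tray's.
- blue_basket: Bystander: a blue basket, otherwise like the red one; origin at the centre of its underside.
- transformer: Bystander: black and copper toroidal transformer, 104 mm in diameter, 46 mm high; origin under its centre.
- multimeter: Bystander: orange multimeter lying flat, 150 x 80 x 48 mm (long along its x); origin under its centre.
- spool: Bystander: solder spool, 60 mm in diameter, 50 mm high; origin under its centre.
- carton: Bystander: carton 70 x 110 x 50 mm; origin under its centre.
- flux: Bystander: amber bottle, 44 mm in diameter, 100 mm high; origin under its centre.
- driver: Bystander: screwdriver 190 mm long, lying on the counter along its own x; origin near its middle.
Things that resemble listed ones, but are neither listed nor needed, are in the scene too. What is shaped like the red_basket but green is not meant.

How it is judged:
By the outcome, as a careful person would: the job done as asked, in the order asked, and still so for the second after the job is handed in, with the robot touching nothing.
It also fails if it takes over 72 s, if anything falls off the work surface, if the arm or the gripper's body presses on something with over 40 N, if the wrist force passes 120 N, or if a joint passes its speed limit or range.

### The arm

A 6-joint arm with a two-finger parallel gripper is mounted at the origin on the work surface. World frame = base frame: x ahead of the robot, y to its left, z up, the work surface at z = 0. Lengths are in mm, angles in rad, forces in N, time in s.
With the tool pointing down it reaches from about 300 to 950 mm from the base axis. Payload 3.1 kg.
Tool frame: the origin (TCP) lies on the mounting face of the last link; the fingertips stand 173 mm ahead of it and the grasp point (between the pads) lies 155 mm ahead of it; z points along the fingers, y is the direction in which the jaws open and shut (so a half turn about z gives the same grasp; the last joint's range is limited). The gripper opens to 85 mm and grips with 20 to 120 N. Pads are 22 mm wide; open, the fingers measure 114 mm over their backs; the gripper's body (76 mm by 85 mm) begins 54 mm behind the grasp point. The pads swing forward as they close: fully open they stand 13 mm farther back than shut.
Start: joints at [-0.07, 0.308, 1.634, -0, 1.2, -0.07], TCP at [625.007, -0.028, 404.672] pointing down, gripper open.
Joint ranges: [-3.06, 3.06], [-0.79, 1.96], [0.05, 2.63], [-1.19, 4.34], [0.05, 2.64], [-2.94, 2.94]. Speed limits (rad/s): [2.79, 2.79, 3.14, 3.14, 3.14, 3.14].

### API

Orientations are given as a unit quaternion [w, x, y, z].
In Python, from bench import ctrl, grab_frame, get_calibration gives the robot as it stands.
- The arm moves only by the tool move_arm, never from a script. Its argument "series" is one flat list of numbers, 6 for each row, row after row: the shift along the tool's x, y, z in cm, then the turn, a rotation vector about the tool's x, y, z in rad. A call has 1 to 12 rows; each row shifts and turns the commanded pose from where the row before left it, along the tool's axes as they then stand; what a row does not reach is not made up. A row lasts 1/8 s, in which the tool goes at most 62.5 mm and 10.7 degrees, less where a joint would pass 70% of its speed; a pose out of reach is approached as far as the arm can. A call with a gripper value outside its range is refused whole. "hand" is the finger opening in cm, from 0 to 8.54, set as the call begins (left out, the last holds). The fingers move at their own pace and stop on an object; "force" is the grip in N (left out, the last holds). Time passes only in rows, so rows that do not move let the fingers close. It gives the time, the measured TCP pose, the force and the opening at its end, in the units of the state.
- ctrl.read_state(): the state, without advancing time (a new reading comes with each control period).
- grab_frame(name): name is "scene" or "side" or "wrist"; returns the picture (420x560x3 uint8, red, green, blue); there is no depth.
- get_calibration(name): a dict with "fx", "fy", "cx", "cy" (pixels), "eye" and "rotation" of the camera in the world; the wrist camera has in their place "tool_from_camera" (4x4, takes a point from camera to tool coordinates, whose origin is the TCP and whose axes are the flange's). Camera axes: x right, y down, z forward; pixel columns grow to the right and rows downward; lengths in mm; the calibration is good to about 2 mm. The wrist camera is an equidistant fisheye: a pixel r from the principal point sees the ray r / f radians off the axis. A picture is of the moment at which its call begins: read the wrist's pose just before it. get_calibration takes no time and is no camera call.
- ctrl.sign_off(): hands the job in, once; it reports no verdict.
The state is a dict: "clock": time; "joint_pos": joint angles; "joint_velocities": joint speeds; "effort": joint torques, N m; "ee_pos": TCP position; "ee_rot": TCP orientation; "wrist_force": force on the tool from outside, world axes, zero at the start; "torque": the same for the moment, N m; "grip_width": opening from 0.0 (shut) to 1.0 (fully open).
Only numpy, scipy, OpenCV 4.12 (cv2) and the standard library are available. Lean on these libraries where they do the work, as an engineer would, in place of code of your own. Each camera call takes 0.05 s, during which the arm holds its last target. There are 200 camera calls.

## Working session

There is one attempt and no reset: what is moved stays moved. The work goes in short steps, Python scripts to look and compute and a tool call to move; the robot and the scene stay as the last step left them, time stands still between calls to the robot, and variables do not carry over. Pictures are saved under pics/ and viewed, about 8 in all and at most 12, crops included, and the job is handed in when it is done.

Besides the shell and the picture viewer there is one more tool, called as name(argument=value, ...) on one line, values as JSON. move_arm: Moves the arm, as the interface text tells. Its arguments: {"type":"object","properties":{"series":{"type":"array","items":{"type":"number"}},"hand":{"type":"number"},"force":{"type":"number"}},"required":["series"]}

```bash
mkdir -p pics; python3 - <<'E'
from bench import ctrl, grab_frame, get_calibration
import cv2,numpy as np
s=ctrl.read_state(); print(s)
for n in ("scene","side","wrist"):
    f=grab_frame(n); cv2.imwrite(f"pics/{n}0.png",f[:,:,::-1]); print(n,get_calibration(n))
a=cv2.imread("pics/scene0.png");b=cv2.imread("pics/side0.png")
E
```

```text
{'clock': 0.0, 'joint_pos': array([-6.97160301e-02,  3.09017574e-01,  1.63522558e+00,  2.06493895e-05,
        1.19971382e+00, -6.96865306e-02]), 'joint_velocities': array([ 0.00114108,  0.00095695, -0.00124226,  0.00094057, -0.00181911,
        0.00089627]), 'effort': array([ 1.43707580e-04, -4.15252447e+01, -2.76667070e+01, -1.74997494e-04,
        1.01000658e-02, -1.14578896e-05]), 'ee_pos': array([ 6.24561609e+02, -3.93352678e-03,  4.03420195e+02]), 'ee_rot': array([-0.00089841,  0.70711937,  0.7070932 , -0.00076841]), 'wrist_force': array([ 0.50535784, -1.12747378,  0.07218817]), 'torque': array([ 1.97808571e-02,  5.80473544e-06, -1.36571619e-02]), 'grip_width': 1.0042998785612287}
scene {'fx': 505.6335948956845, 'fy': 505.6335948956845, 'cx': 278.402024113239, 'cy': 205.02395597588895, 'eye': array([1544.23017411,  558.82262026, 1080.12567357]), 'rotation': array([-0.21481222,  0.46133174,  0.77634639, -0.37190728])}
side {'fx': 444.4062378606518, 'fy': 444.4062378606518, 'cx': 275.77210203558985, 'cy': 213.27958929989077, 'eye': array([ -37.23389326, -991.23624005,  802.32008504]), 'rotation': array([-0.48500367,  0.82694546, -0.24960891,  0.13648457])}
wrist {'fx': 325.19226210127806, 'fy': 325.19226210127806, 'cx': 276.6879311294006, 'cy': 209.79864071734602, 'tool_from_camera': array([[ 4.90611432e-05, -9.46960608e-01, -3.21349661e-01,
         8.31033171e+01],
       [ 9.99999977e-01,  1.13951899e-04, -1.83123944e-04,
        -4.73284557e-01],
       [ 2.10029566e-04, -3.21349645e-01,  9.46960591e-01,
         3.04413005e+01],
       [ 0.00000000e+00,  0.00000000e+00,  0.00000000e+00,
         1.00000000e+00]])}
```

View pics/scene0.png

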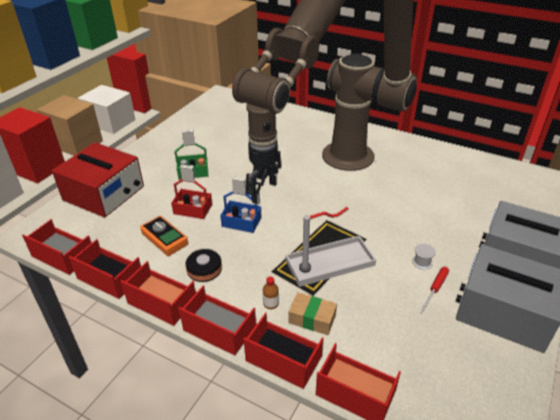

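View pics/side0.png

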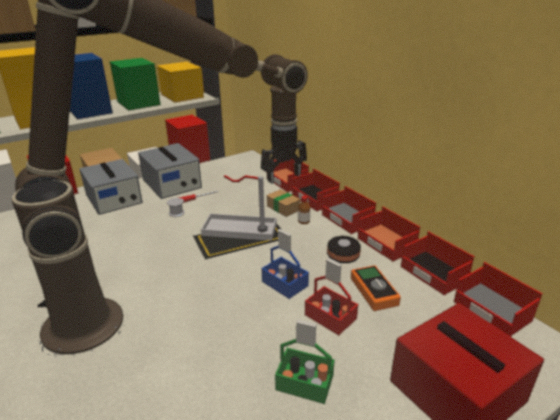

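Scene view: the red basket is at (192,203), blue at (240,214), green at (192,160). Other red things are the bins along the edge, the red instrument at (98,180) and the hook rod at (328,213). The tray is at (330,262), with its post at (306,240). I choose the (192,203) basket, which is (330,305) in the side view.

```bash
cat > h.py <<'E'
import numpy as np, cv2
from scipy.spatial.transform import Rotation as R
from bench import ctrl, grab_frame, get_calibration
def Q(q): return R.from_quat(np.r_[q[1:],q[0]]).as_matrix()
def ray(n,uv,st=None):
    c=get_calibration(n); p=(np.atleast_2d(uv)-[c['cx'],c['cy']])/c['fx']
    if n=='wrist':
        th=np.linalg.norm(p,axis=1,keepdims=True); d=np.c_[p*np.sinc(th/np.pi)/1,np.cos(th)]
        T=c['tool_from_camera']; M=Q(st['ee_rot'])
        return M@T[:3,3]+st['ee_pos'], d@T[:3,:3].T@M.T
    return c['eye'], np.c_[p,np.ones(len(p))]@Q(c['rotation']).T
def onz(n,uv,z,st=None):
    e,d=ray(n,uv,st); return e+d*((z-e[2])/d[:,2])[:,None]
def tri(rs):
    A=0;b=0
    for e,d in rs:
        d=d[0]/np.linalg.norm(d[0]); P=np.eye(3)-np.outer(d,d); A=A+P; b=b+P@e
    return np.linalg.solve(A,b)
def proj(n,X,st=None):
    c=get_calibration(n)
    if n=='wrist':
        T=c['tool_from_camera']; v=(Q(st['ee_rot']).T@(np.asarray(X,float)-st['ee_pos'])-T[:3,3])@T[:3,:3]
        r=np.hypot(*v[:2]); return np.array([c['cx'],c['cy']])+c['fx']*np.arctan2(r,v[2])*v[:2]/r
    v=(np.asarray(X,float)-c['eye'])@Q(c['rotation']); return np.array([c['cx'],c['cy']])+c['fx']*v[:2]/v[2]
def hsv(im): return cv2.cvtColor(im,cv2.COLOR_RGB2HSV)
E
python3 - <<'E'
from h import *
np.set_printoptions(precision=1,suppress=True)
print('base px',proj('scene',[0,0,0]),proj('side',[0,0,0]))
for n,box in (('scene',(265,215,385,300)),('side',(185,220,300,260))):
    im=cv2.imread(f'pics/{n}0.png')[:,:,::-1].copy(); H=hsv(im)
    m=((H[...,0]>20)&(H[...,0]<34)&(H[...,1]>130)&(H[...,2]>80)).astype(np.uint8)
    x0,y0,x1,y1=box; k=np.zeros_like(m); k[y0:y1,x0:x1]=m[y0:y1,x0:x1]
    v,u=np.nonzero(k); P=onz(n,np.c_[u,v],3)
    r=cv2.minAreaRect(P[:,:2].astype(np.float32)); print(n,len(u),r,cv2.boxPoints(r))
ims=[]
for n,(x,y) in (('scene',(160,150)),('side',(190,170))):
    im=cv2.imread(f'pics/{n}0.png')[y:y+150,x:x+230]; ims.append(cv2.resize(im,None,fx=3,fy=2.0*1.0,interpolation=3)if 0 else cv2.resize(im,(690,450)[0:2] if 0 else None,fx=2,fy=2,interpolation=3) if 0 else im)
cv2.imwrite('pics/crop0.png',cv2.resize(np.vstack([i for i in ims]),None,fx=2,fy=2,interpolation=cv2.INTER_CUBIC))
E
```

```text
base px [347.6 156. ] [ 82.4 324.9]
scene 312 ((534.165771484375, 134.88482666015625), (135.73117065429688, 266.3542785644531), 80.99764251708984) [[392.   88.7]
 [655.1  47. ]
 [676.3 181.1]
 [413.2 222.8]]
side 175 ((520.33251953125, 111.06829071044922), (121.01814270019531, 266.79766845703125), 66.5973129272461) [[373.9 108.5]
 [618.7   2.6]
 [666.8 113.6]
 [421.9 219.6]]
```

View pics/crop0.png

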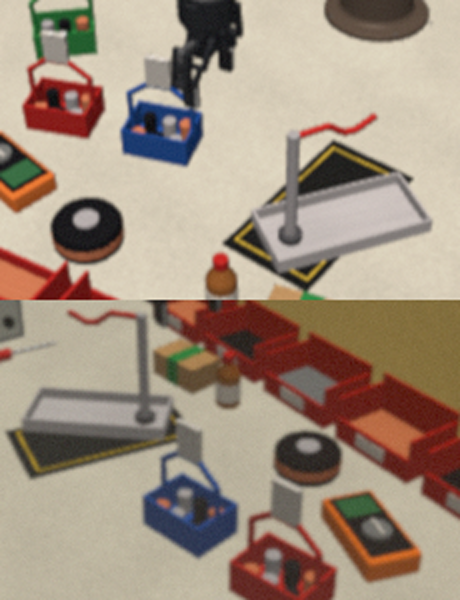

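The crop confirms the red basket: a wire handle with a white label plate. The blue basket stands nearer the stand. The wrist image should cover both areas.

View pics/wrist0.png

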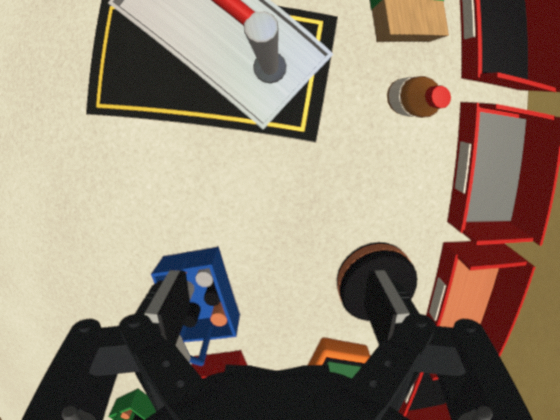

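Wrist view: the pin foot is at about (270,68), outline corners at (97,105), (304,129) and (322,22), and rear tray corners (rim) at (330,53) and (263,127). The free end is cut off at top left.

```bash
python3 - <<'E'
from h import *
np.set_printoptions(precision=1,suppress=True)
st=ctrl.read_state()
c=onz('wrist',[[97,105],[304,129],[322,22]],3,st)[:,:2]
print('outline',c,np.linalg.norm(c[1]-c[0]),np.linalg.norm(c[2]-c[1]))
t=onz('wrist',[[330,53],[263,127]],28,st)[:,:2]; print('tray back',t,np.linalg.norm(t[0]-t[1]),onz('wrist',[[270,70]],6,st))
w=t[0]-t[1]; print('tray +y heading',np.degrees(np.arctan2(-w[0],w[1])),'mat', np.degrees(np.arctan2(*(c[1]-c[0])[::-1])))
# scene: tray rim corners (full px from crop/2+offset)
o=np.array([160,150]); sc=np.array([[402,173],[431,217],[278,265],[252,210]])/2+o
print('scene tray rim',onz('scene',sc,28)); print(proj('scene',[655,150,206]))
# post: scene top (293,133) base(290,233); side top (142,316-300) base (145,416-300)
so=np.array([190,170]); f=lambda u,v:np.array([u,v])/2
print('post top',tri([ray('scene',f(293,133)+o),ray('side',f(142,17)+so)]),'hook tip',tri([ray('scene',f(375,118)+o),ray('side',f(70,13)+so)]))
# red basket plate center
print('plate',tri([ray('scene',f(54,47)+o),ray('side',f(287,204)+so)]))
# handle bar shoulders? box top rim corners z=50
print('rim scene',onz('scene',[f(a,b)+o for a,b in((23,107),(88,118+19),(103,84),(35,66))],50))
print('rim side',onz('side',[f(a,b)+so for a,b in((230,272),(303,300),(335,273),(262,235))],50))
print('label scene corners',onz('scene',[f(40,30)+o,f(67,33)+o],175), onz('side',[f(273,182)+so,f(302,192)+so],175))
E
```

```text
outline [[400.2  94.8]
 [654.3  54.2]
 [674.  179.2]] 257.3824772789017 126.56466413944514
tray back [[679.  138.5]
 [609.   58.1]] 106.62491286209863 [[616. 121.   6.]]
tray +y heading -41.01205022628281 mat -9.082407121316697
scene tray rim [[430.5 222.6  28. ]
 [498.8 294.6  28. ]
 [687.4 141.   28. ]
 [609.5  58.4  28. ]]
[308.9 228.8]
post top [614.9 120.4 203.7] hook tip [530.4 204.1 201.2]
plate [ 542.4 -335.   147.1]
rim scene [[ 596.7 -370.5   50. ]
 [ 608.2 -233.5   50. ]
 [ 484.7 -290.6   50. ]
 [ 497.9 -422.3   50. ]]
rim side [[ 480.5 -307.2   50. ]
 [ 523.5 -396.7   50. ]
 [ 587.8 -382.1   50. ]
 [ 558.6 -272.3   50. ]]
label scene corners [[ 544.9 -355.1  175. ]
 [ 531.6 -312.5  175. ]] [[ 532.2 -320.5  175. ]
 [ 547.8 -355.5  175. ]]
```

Measurements:
- **Pin:** about (615,120.5).
- **Mat:** heading about -9.1°.
- **Tray:** about 32° clockwise of the mat. Its corner is at about (499,294), and scene and wrist agree on this.
- **Red plate:** about (540,-335), basket yaw about 20°.

Next I move to outside the tray's +y wall, with the gripper shut and tool x aligned with the tray's +y.

move_arm(series=[0, 0, -4, 0, 0, 0, 5.4, -1.33, 0, 0, 0, 0, 5.4, -1.33, 0, 0, 0, 0, 5.4, -1.33, 0, 0, 0, 0, 5.4, -1.33, 0, 0, 0, 0, 5.4, -1.33, 0, 0, 0, 0, 5.4, -1.33, 0, 0, 0, 0, 0, 0, 0, 0, 0, 0.143, 0, 0, 0, 0, 0, 0.143, 0, 0, 0, 0, 0, 0.143, 0, 0, 0, 0, 0, 0.143, 0, 0, 0, 0, 0, 0.143], hand=0)

```text
clock: 1.65
ee_pos: [545.0, 323.9, 444.1]
ee_rot: [0.0, 0.911, 0.413, -0.001]
wrist_force: [0.3, 0.4, 0.6]
grip_width: 0.003
```

move_arm(series=[0, 0, 5.2, 0, 0, 0, 0, 0, 5.2, 0, 0, 0, 0, 0, 5.2, 0, 0, 0, 0, 0, 5.2, 0, 0, 0, 0, 0, 3, 0, 0, 0, 0, 0, 2, 0, 0, 0, 0, 0, 0, 0, 0, 0])

```text
clock: 2.52
ee_pos: [544.5, 323.6, 185.0]
ee_rot: [0.0, 0.91, 0.415, -0.002]
wrist_force: [-0.3, -1.0, -0.2]
grip_width: 0.0
```

```bash
python3 - <<'E'
from h import *
np.set_printoptions(precision=1,suppress=True)
st=ctrl.read_state(); f=grab_frame('wrist'); cv2.imwrite('pics/w1.png',f[:,:,::-1]); print(st['ee_pos'],st['wrist_force'])
E
```

```text
[544.5 323.6 185. ] [-0.3 -1.  -0.2]
```

View pics/w1.png

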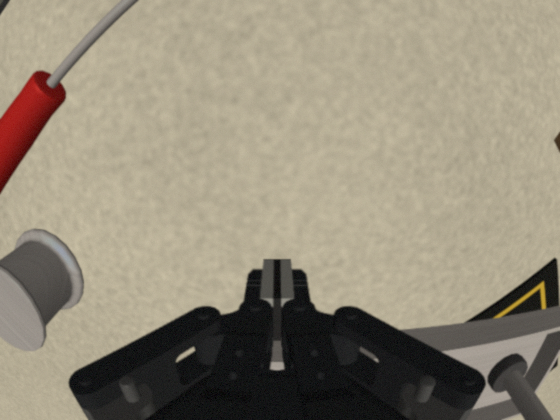

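The shut fingertips are at (277,270). The tray's +y rim runs (400,331) to (560,318), and the spool is at left (40,290), to be kept clear.

```bash
python3 - <<'E'
from h import *
np.set_printoptions(precision=1,suppress=True)
st=ctrl.read_state()
print(onz('wrist',[[400,331],[540,320]],28,st),'tip',onz('wrist',[[277,265],[292,262]],12,st))
print('spool',onz('wrist',[[45,240],[25,340],[80,280]],45,st), onz('scene',[[424,265]],0))
# arc plan: tool local (-185, 66) for heading a (world)
pin=np.array([615,120.5])
def pos(deg,d):
    a=np.radians(deg);c,s=np.cos(a),np.sin(a); return pin+np.array([[c,-s],[s,c]])@[-185,d]
for d,y in((-41,96),(-41,66),(-33,66),(-25,66),(-17,66),(-13,66),(-9.1,66)): print(d,pos(d,y))
E
```

```text
[[575.4 259.   28. ]
 [653.6 177.4  28. ]] tip [[547.9 327.7  12. ]
 [554.7 324.1  12. ]]
spool [[484.8 416.8  45. ]
 [404.8 395.4  45. ]
 [483.6 391.9  45. ]] [[428.9 422.4   0. ]]
-41 [538.4 314.3]
-41 [518.7 291.7]
-33 [495.8 276.6]
-25 [475.2 258.5]
-17 [457.4 237.7]
-13 [449.6 226.4]
-9.1 [442.8 214.9]
```

move_arm(series=[-2, 0, 0, 0, 0, 0, -2, 0, 0, 0, 0, 0, -1.307, -0.415, 0, 0, 0, -0.0698, -1.307, -0.415, 0, 0, 0, -0.0698, -1.307, -0.415, 0, 0, 0, -0.0698, -1.307, -0.415, 0, 0, 0, -0.0698, -1.307, -0.415, 0, 0, 0, -0.0698, -1.307, -0.415, 0, 0, 0, -0.0698, -1.307, -0.415, 0, 0, 0, -0.0698, 0, 0, 0, 0, 0, 0])

```text
clock: 3.82
ee_pos: [450.8, 228.6, 188.7]
ee_rot: [0.001, 0.783, 0.622, 0.002]
wrist_force: [0.4, 0.4, 0.7]
grip_width: -0.001
```

```bash
python3 - <<'E'
from h import *
np.set_printoptions(precision=1,suppress=True)
st=ctrl.read_state(); print(st['ee_pos'],st['wrist_force'],Q(st['ee_rot'])[:,0])
f=cv2.imread  # 
a=grab_frame('scene')[190:320,240:400,::-1]; b=grab_frame('wrist')[:,:,::-1]
cv2.imwrite('pics/p2.png',np.vstack([cv2.resize(a,(560,455),interpolation=3)])); cv2.imwrite('pics/w2.png',b)
E
```

```text
[450.8 228.6 188.7] [0.4 0.4 0.7] [0.2 1.  0. ]
```

View pics/p2.png

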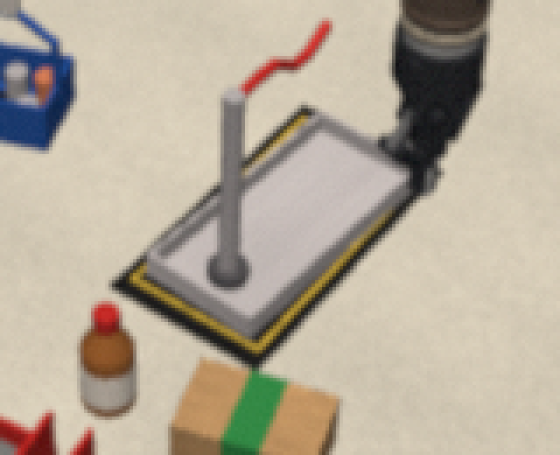

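move_arm(series=[3, 0, 0, 0, 0, 0, 0, 0, -6, 0, 0, 0, 0, 0, -6, 0, 0, 0, 0, 0, -6, 0, 0, 0, 0, 0, -6, 0, 0, 0, 0, 5, 0, 0, 0, 0, 0, 5, 0, 0, 0, 0, 0, 0, 0, 0, 0, 0])

```text
clock: 4.92
ee_pos: [557.0, 234.5, 427.3]
ee_rot: [0.001, 0.783, 0.621, 0.001]
wrist_force: [-0.8, -0.3, 0.4]
grip_width: -0.003
```

```bash
python3 - <<'E'
from h import *
st=ctrl.read_state(); print(st['ee_pos'])
b=grab_frame('wrist'); cv2.imwrite('pics/w3.png',b[:,:,::-1]); np.save('w3.npy',np.r_[st['ee_pos'],st['ee_rot']])
E
```

```text
[556.96888458 234.48162331 427.31666382]
```

View pics/w3.png

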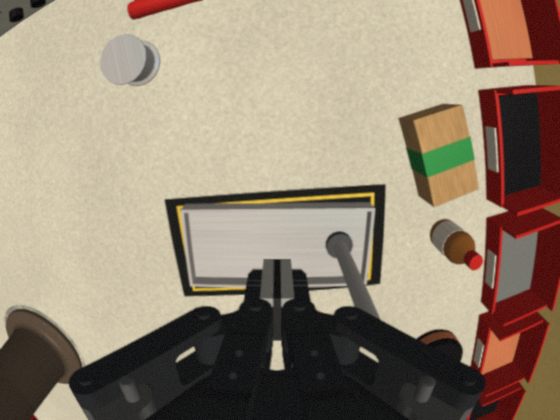

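Wrist view: mat (black) from (168,200) to (383,187), yellow line just inside, tray +y foot edge about (185,205)–(372,203), pin at (340,244). The tray is nearly square, so I measure the residual angle.

```bash
python3 - <<'E'
from h import *
np.set_printoptions(precision=1,suppress=True)
a=np.load('w3.npy'); st=dict(ee_pos=a[:3],ee_rot=a[3:])
im=cv2.imread('pics/w3.png')[:,:,::-1].copy();H=hsv(im).astype(int); g=cv2.cvtColor(im,cv2.COLOR_RGB2GRAY).astype(int)
E={'mat':[],'foot':[],'yel':[]}
for u in range(200,365,2):
    c=g[170:240,u]; h=H[170:240,u]
    v=int(np.argmax(c<90)); E['mat'].append((u,170+v-.5-(90-c[v])/max(1,c[v-1]-c[v])+.5))
    y=[k for k in range(v,60) if 18<h[k,0]<36 and h[k,1]>120 and h[k,2]>70]
    if y: E['yel'].append((u,170+np.mean(y)))
    # foot: first low-saturation bright pixel after mat
    k=v+3
    while k<65 and not(h[k,1]<60 and c[k]>90): k+=1
    E['foot'].append((u,170+k))
for n,z in(('mat',3),('yel',3),('foot',4)):
    P=onz('wrist',E[n],z,st)[:,:2]; vx,vy,x,y=cv2.fitLine(P.astype(np.float32),cv2.DIST_HUBER,0,.01,.01).ravel()
    ang=np.degrees(np.arctan2(vy,vx)); ang=(ang+90)%180-90
    nrm=np.array([-np.sin(np.radians(ang)),np.cos(np.radians(ang))]); print(n,len(P),'ang %.2f'%ang,'dist to pin %.1f'%(nrm@(np.array([x,y])-[615,120.5])), 'res %.2f'%np.std((P-[x,y])@nrm))
for u in(200,280,350): print(u,g[180:222,u])
print('pin foot',onz('wrist',[[339,243]],8,st))
E
```

```text
mat 83 ang -9.11 dist to pin 78.0 res 0.09
yel 73 ang -9.58 dist to pin 65.9 res 0.46
foot 83 ang -12.70 dist to pin 55.5 res 0.63
200 [205 204 201 200 195 193 194 198 200 202 197 199 202 200 193 173 127  66
  33  31  31  33  33  61  84  94  98  95 105 140 170 179 185 188 188 188
 189 190 192 191 192 190]
280 [203 205 207 207 204 203 203 202 201 187 135  73  38  30  32  33  31  57
 110 166 182 155 104  89  91  94  94 101 124 164 185 191 191 193 190 188
 188 191 191 190 187 188]
350 [197 195 194 197 197 172 102  46  27  30  29  29  43  88 150 184 176 126
  67  32  33  42  66  81  93  91  91 106 147 175 188 188 190 190 188 190
 191 191 190 186 187 188]
pin foot [[616.5 122.7   8. ]]
```

```bash
cat > ang.py <<'E'
from h import *
def rim(im,st,us,v0=206,v1=240,thr=140,z=28):
    g=cv2.cvtColor(im,cv2.COLOR_RGB2GRAY).astype(float); E=[]
    for u in us:
        c=g[v0:v1,u]; k=len(c)-1
        # last rising crossing searched from dark band
        k=int(np.argmax((c[:-1]<thr)&(c[1:]>=thr))); E.append((u,v0+k+(thr-c[k])/(c[k+1]-c[k])))
    P=onz('wrist',E,z,st)[:,:2]; vx,vy,x,y=cv2.fitLine(P.astype(np.float32),cv2.DIST_HUBER,0,.01,.01).ravel()
    a=(np.degrees(np.arctan2(vy,vx))+90)%180-90; n=np.array([-np.sin(np.radians(a)),np.cos(np.radians(a))])
    return a,n@(np.array([x,y])-[615.5,122.5]),np.std((P-[x,y])@n)
E
python3 - <<'E'
from ang import *
a=np.load('w3.npy'); st=dict(ee_pos=a[:3],ee_rot=a[3:])
im=cv2.imread('pics/w3.png')[:,:,::-1].copy()
print(rim(im,st,range(200,360,2)))
E
```

```text
(np.float32(-12.714027), np.float64(56.30367596618544), np.float64(0.1037573851115956))
```

move_arm(series=[0, -5, 0, 0, 0, 0, 0, -5, 0, 0, 0, 0, 0, 0, 6, 0, 0, 0, 0, 0, 6, 0, 0, 0, 0, 0, 6, 0, 0, 0, 0, 0, 6, 0, 0, 0, -1.5, 0, 0, 0, 0, 0, -1.5, 0, 0, 0, 0, 0, -0.584, -0.198, 0, 0, 0, -0.0314, -0.584, -0.198, 0, 0, 0, -0.0314, 0, 0, 0, 0, 0, 0, 0, 0, 0, 0, 0, 0])

```text
clock: 6.48
ee_pos: [444.7, 217.9, 189.3]
ee_rot: [0.001, 0.763, 0.647, 0.002]
wrist_force: [0.2, -0.3, 0.9]
grip_width: -0.003
```

move_arm(series=[3, 0, 0, 0, 0, 0, 0, 0, -6, 0, 0, 0, 0, 0, -6, 0, 0, 0, 0, 0, -6, 0, 0, 0, 0, 0, -6, 0, 0, 0, 0, 5, 0, 0, 0, 0, 0, 5, 0, 0, 0, 0, 0, 0, 0, 0, 0, 0])

```text
clock: 7.48
ee_pos: [549.6, 230.2, 427.7]
ee_rot: [0.001, 0.763, 0.646, 0.001]
wrist_force: [-0.6, -0.0, -0.0]
grip_width: 0.003
```

```bash
python3 - <<'E'
from ang import *
st=ctrl.read_state(); print(st['ee_pos'],st['ee_rot'])
b=grab_frame('wrist'); cv2.imwrite('pics/w4.png',b[:,:,::-1]); np.save('w4.npy',np.r_[st['ee_pos'],st['ee_rot']])
g=cv2.cvtColor(b,cv2.COLOR_RGB2GRAY).astype(int)
for u in(200,280,350): print(u,g[175:235,u])
print(rim(b,st,range(200,360,2)))
E
```

```text
[549.56813998 230.24594511 427.70592278] [0.00085684 0.76335874 0.64597303 0.00123897]
200 [197 200 199 201 202 202 201 204 203 201 200 184 141  72  33  33  29  28
  35  61 118 166 175 147  82  39  36  54  78  89  95  93 101 129 164 179
 183 186 191 188 188 192 193 190 191 189 188 186 189 191 190 189 189 188
 184 186 185 185 183 187]
280 [201 201 199 197 196 193 194 196 199 199 190 142  76  35  31  35  30  29
  57 113 169 186 164 108  51  35  41  67  86  93  93  91 109 147 177 188
 190 192 192 188 188 189 193 188 187 186 186 189 191 193 190 189 186 188
 186 188 186 188 183 186]
350 [198 200 200 197 201 202 200 196 198 197 183 137  72  34  28  29  31  30
  74 144 189 191 154  90  40  31  47  76  88  94  90  96 122 161 187 188
 190 193 191 190 191 191 190 187 189 187 185 186 189 187 188 187 186 182
 186 188 186 186 186 181]
(np.float32(-9.212006), np.float64(56.35951745479906), np.float64(0.10663742963770008))
```

The tray is square (-9.2° against the mat's -9.1°). Now to the red basket.

move_arm(series=[-5.56, 1.02, 0, 0, 0, 0, -5.56, 1.02, 0, 0, 0, 0, -5.56, 1.02, 0, 0, 0, 0, -5.56, 1.02, 0, 0, 0, 0, -5.56, 1.02, 0, 0, 0, 0, -5.56, 1.02, 0, 0, 0, 0, -5.56, 1.02, 0, 0, 0, 0, -5.56, 1.02, 0, 0, 0, 0, -5.56, 1.02, 0, 0, 0, 0, -5.56, 1.02, 0, 0, 0, 0, -5.56, 1.02, 0, 0, 0, 0, 0, 0, 0, 0, 0, -0.1], hand=6)

```text
clock: 9.02
ee_pos: [556.9, -393.4, 426.6]
ee_rot: [0.0, 0.73, 0.684, -0.0]
wrist_force: [0.9, 0.8, -0.1]
grip_width: 0.707
```

move_arm(series=[0, 0, 0, 0, 0, -0.14, 0, 0, 0, 0, 0, -0.14, 0, 0, 0, 0, 0, -0.13, 0, 0, 0, 0, 0, 0])

```text
clock: 9.52
ee_pos: [557.9, -389.3, 427.0]
ee_rot: [-0.0, 0.575, 0.818, 0.0]
wrist_force: [-0.1, -0.2, -0.5]
grip_width: 0.7
```

```bash
python3 - <<'E'
from h import *
st=ctrl.read_state(); print(st['ee_pos'],st['ee_rot'])
b=grab_frame('wrist'); cv2.imwrite('pics/w5.png',b[:,:,::-1]); np.save('w5.npy',np.r_[st['ee_pos'],st['ee_rot']])
E
```

```text
[ 557.88797253 -389.30710293  426.95385475] [-4.21333654e-04  5.75021690e-01  8.18138041e-01  1.53362170e-04]
```

View pics/w5.png

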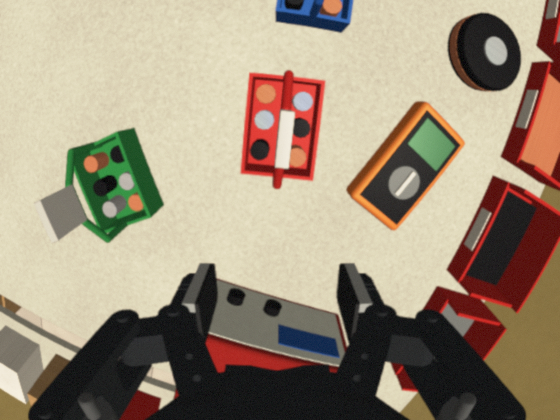

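The red basket is at (284,127), with its white plate seen end-on from (289,110) to (281,168). Clear floor surrounds the blue basket (top), multimeter (right) and green basket (left).

```bash
python3 - <<'E'
from h import *
np.set_printoptions(precision=1,suppress=True)
a=np.load('w5.npy'); st=dict(ee_pos=a[:3],ee_rot=a[3:])
im=cv2.imread('pics/w5.png')[:,:,::-1].copy();H=hsv(im)
m=((H[...,1]<50)&(H[...,2]>200)).astype(np.uint8); k=np.zeros_like(m);k[100:178,272:300]=m[100:178,272:300]
n,l,s,c=cv2.connectedComponentsWithStats(k); i=1+np.argmax(s[1:,4]); print(s[i],c[i])
v,u=np.nonzero(l==i); r=cv2.minAreaRect(onz('wrist',np.c_[u,v],175,st)[:,:2].astype(np.float32)); print(r)
X=np.r_[r[0],0]-st['ee_pos']; M=Q(st['ee_rot']); 
# box rim corners
P=onz('wrist',[[249,74],[324,80],[314,179],[243,174]],50,st)[:,:2]; print(P,[np.linalg.norm(P[j]-P[j-1]) for j in range(4)],P.mean(0))
for e in ((P[1]-P[0]),(P[2]-P[3]),(P[0]-P[3]),(P[1]-P[2])): print(np.degrees(np.arctan2(e[1],e[0])))
print('tool y ang',np.degrees(np.arctan2(M[1,1],M[0,1])))
for c in(r[0],P.mean(0)): print('shift in tool',(np.r_[c,0]-st['ee_pos'])@M)
E
```

```text
[276 111  18  57 743] [284.5 138.9]
((542.5704345703125, -332.1995849609375), (9.120158195495605, 38.786888122558594), 14.00397777557373)
[[ 491.2 -290.7]
 [ 566.9 -269.6]
 [ 595.4 -374. ]
 [ 520.3 -395.1]] [np.float64(108.35270217751689), np.float64(78.61689677938801), np.float64(108.16222396627437), np.float64(77.983181177089)] [ 543.5 -332.3]
15.551442580624359
15.692497464939633
105.58316905167563
105.2474059767741
tool y ang 19.797695320859678
shift in tool [ 58.6   5.  427. ]
shift in tool [ 58.1   5.8 427. ]
```

move_arm(series=[5.84, 0.54, 0, 0, 0, 0.075, 0, 0, 5.6, 0, 0, 0, 0, 0, 5.6, 0, 0, 0, 0, 0, 0, 0, 0, 0, 0, 0, 0, 0, 0, 0])

```text
clock: 10.2
ee_pos: [544.2, -334.1, 316.6]
ee_rot: [0.001, 0.605, 0.796, 0.0]
wrist_force: [0.7, -0.0, 1.2]
grip_width: 0.705
```

move_arm(series=[0, 0, 0, 0, 0, 0, 0, 0, 0, 0, 0, 0, 0, 0, 0, 0, 0, 0, 0, 0, 0, 0, 0, 0, 0, 0, 0, 0, 0, 0, 0, 0, 0, 0, 0, 0, 0, 0, 0, 0, 0, 0, 0, 0, 0, 0, 0, 0], hand=0, force=50)

```text
clock: 11.2
ee_pos: [543.9, -334.4, 316.3]
ee_rot: [0.001, 0.605, 0.796, -0.0]
wrist_force: [-1.9, -0.9, 5.3]
grip_width: 0.106
```

The grip holds (9 mm opening). The hoop has to slip over the hook from its free end. So I lift clear of the blue basket, turn to the tray's heading, go to beyond the hook tip, lower the bar to just over 207 mm, then slide in.

move_arm(series=[0, 0, -3, 0, 0, 0, 0, 0, -6, 0, 0, 0, 0, 0, -6, 0, 0, 0, 0, 0, -6.4, 0, 0, 0, 0, 0, 0, 0, 0, 0.144, 0, 0, 0, 0, 0, 0.144, 0, 0, 0, 0, 0, 0.143, 0, 0, 0, 0, 0, 0])

```text
clock: 12.2
ee_pos: [543.3, -333.5, 525.5]
ee_rot: [-0.002, 0.761, 0.649, -0.0]
wrist_force: [0.6, 0.0, -2.2]
grip_width: 0.109
```

move_arm(series=[3, -1.44, 0, 0, 0, 0, 5.4, -2.6, 0, 0, 0, 0, 5.4, -2.6, 0, 0, 0, 0, 5.4, -2.6, 0, 0, 0, 0, 5.4, -2.6, 0, 0, 0, 0, 5.4, -2.6, 0, 0, 0, 0, 5.4, -2.6, 0, 0, 0, 0, 5.4, -2.6, 0, 0, 0, 0, 5.4, -2.6, 0, 0, 0, 0, 0, 0, 0, 0, 0, 0])

```text
clock: 13.45
ee_pos: [395.5, 161.2, 526.7]
ee_rot: [-0.001, 0.758, 0.652, 0.0]
wrist_force: [1.1, -0.7, -3.5]
grip_width: 0.11
```

move_arm(series=[0, 0, 5.5, 0, 0, 0, 0, 0, 5.3, 0, 0, 0, 0, 0, 0, 0, 0, 0, 0, 0, 0, 0, 0, 0])

```text
clock: 13.95
ee_pos: [398.4, 157.3, 420.8]
ee_rot: [0.001, 0.761, 0.648, 0.001]
wrist_force: [0.6, 0.6, -2.4]
grip_width: 0.109
```

```bash
python3 - <<'E'
from h import *
np.set_printoptions(precision=1,suppress=True)
st=ctrl.read_state(); print(st['ee_pos'],Q(st['ee_rot']))
a=grab_frame('scene')[160:300,255:395,::-1]; b=grab_frame('side')[120:280,140:300,::-1]
cv2.imwrite('pics/p6.png',np.hstack([cv2.resize(a,(400,400),interpolation=2),cv2.resize(b,(400,400),interpolation=2)]))
E
```

```text
[398.4 157.3 420.8] [[ 0.2  1.   0. ]
 [ 1.  -0.2  0. ]
 [ 0.   0.  -1. ]]
```

View pics/p6.png

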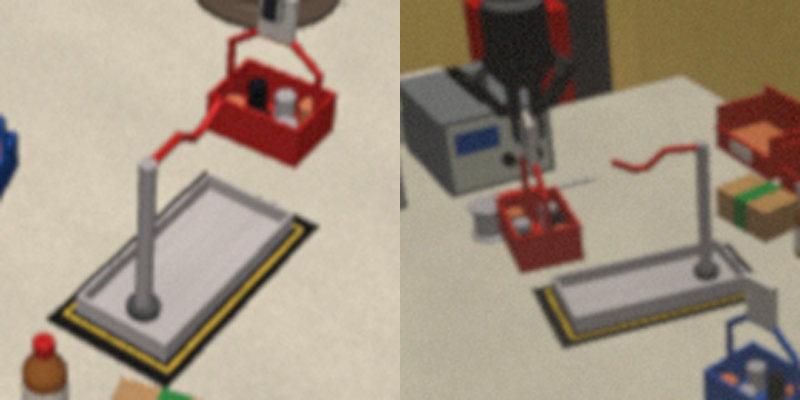

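The basket is held upright beyond the hook tip: tip at scene crop (219,101) and side crop (614,162), post top at (148,163) and (702,147). I triangulate the hook to confirm its line and heights.

```bash
python3 - <<'E'
from h import *
np.set_printoptions(precision=1,suppress=True)
S=lambda u,v: ray('scene',np.array([u,v])/(400/140)+[255,160]); D=lambda u,v: ray('side',np.array([u-400,v])/2.5+[140,120])
print('tip',tri([S(219,101),D(614,162)]),'hollow',tri([S(192,135),D(638,169)]),'post',tri([S(148,163),D(702,147)]))
print('exp tip',[615.5-117*.987,122.5+117*.16,202],'seat',[533.1,135.9,187],'post',[615.5,122.5,206])
E
```

```text
tip [500.4 142.7 204.4] hollow [533.6 134.6 186. ] post [614.8 121.5 202.2]
exp tip [500.021, 141.22, 202] seat [533.1, 135.9, 187] post [615.5, 122.5, 206]
```

move_arm(series=[0, 2, 0, 0, 0, 0, 0, 3, 0, 0, 0, 0, 0, 3, 0, 0, 0, 0, 0, 3, 0, 0, 0, 0, 0, 1.7, 0, 0, 0, 0, 0, 0.95, 0, 0, 0, 0, 0, 0, 0, 0, 0, 0, 0, 0, 0, 0, 0, 0])

```text
clock: 15.05
ee_pos: [531.4, 136.2, 419.1]
ee_rot: [-0.0, 0.761, 0.649, -0.0]
wrist_force: [-1.0, -0.1, -2.4]
grip_width: 0.11
```

```bash
python3 - <<'E'
from h import *
np.set_printoptions(precision=1,suppress=True)
st=ctrl.read_state(); print(st['ee_pos'],st['wrist_force'])
a=grab_frame('scene')[140:300,255:395,::-1]; b=grab_frame('side')[130:270,150:310,::-1]
cv2.imwrite('pics/p7.png',np.hstack([cv2.resize(a,(350,400),interpolation=2),cv2.resize(b,(450,400),interpolation=2)]))
E
```

```text
[531.4 136.2 419.1] [-1.  -0.1 -2.4]
```

View pics/p7.png

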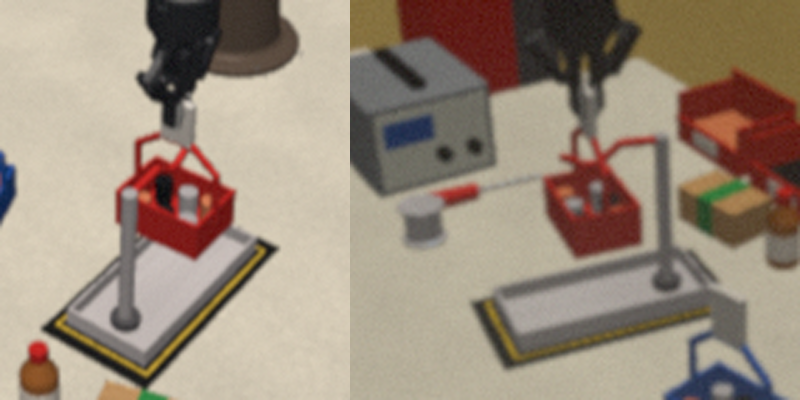

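The hook passes through the hoop with the bar above the hollow and no contact force. I lower in small steps.

move_arm(series=[0, 0.1, 0.8, 0, 0, 0, 0, 0, 0.8, 0, 0, 0, 0, 0, 0.6, 0, 0, 0, 0, 0, 0, 0, 0, 0, 0, 0, 0, 0, 0, 0])

```text
clock: 15.78
ee_pos: [533.2, 135.9, 397.2]
ee_rot: [0.0, 0.761, 0.648, 0.0]
wrist_force: [-0.4, 0.5, -2.6]
grip_width: 0.109
```

move_arm(series=[0, 0, 0.15, 0, 0, 0, 0, 0, 0.15, 0, 0, 0, 0, 0, 0, 0, 0, 0, 0, 0, 0, 0, 0, 0])

```text
clock: 16.27
ee_pos: [533.1, 135.8, 394.2]
ee_rot: [0.0, 0.761, 0.648, 0.0]
wrist_force: [-0.1, 0.4, -3.0]
grip_width: 0.107
```

move_arm(series=[0, 0, 0.1, 0, 0, 0, 0, 0, 0, 0, 0, 0, 0, 0, 0, 0, 0, 0])

```text
clock: 16.65
ee_pos: [533.1, 135.8, 393.2]
ee_rot: [0.0, 0.761, 0.648, 0.0]
wrist_force: [0.0, -0.3, -2.5]
grip_width: 0.109
```

move_arm(series=[0, 0, 0.1, 0, 0, 0, 0, 0, 0, 0, 0, 0, 0, 0, 0, 0, 0, 0])

```text
clock: 17.02
ee_pos: [533.2, 135.9, 392.5]
ee_rot: [0.0, 0.761, 0.649, 0.0]
wrist_force: [-0.1, 0.1, 0.0]
grip_width: 0.111
```

The hook now takes the weight (force went to 0). I let go, pause, then rise.

move_arm(series=[0, 0, 0, 0, 0, 0, 0, 0, 0, 0, 0, 0, 0, 0, 0, 0, 0, 0, 0, 0, 0, 0, 0, 0], hand=3.5)

```text
clock: 17.52
ee_pos: [533.2, 135.8, 392.3]
ee_rot: [0.0, 0.761, 0.648, 0.0]
wrist_force: [-0.7, 0.5, -0.1]
grip_width: 0.408
```

move_arm(series=[0, 0, -1, 0, 0, 0, 0, 0, -2, 0, 0, 0, 0, 0, -3, 0, 0, 0, 0, 0, -4, 0, 0, 0, 0, 0, -4, 0, 0, 0, 0, 0, 0, 0, 0, 0, 0, 0, 0, 0, 0, 0, 0, 0, 0, 0, 0, 0])

```text
clock: 18.52
ee_pos: [532.7, 135.8, 530.4]
ee_rot: [-0.001, 0.761, 0.648, -0.001]
wrist_force: [0.0, -0.5, 0.2]
grip_width: 0.412
```

move_arm(series=[5, -2, 0, 0, 0, 0, 5, -2, 0, 0, 0, 0, 0, 0, 0, 0, 0, 0, 0, 0, 0, 0, 0, 0, 0, 0, 0, 0, 0, 0, 0, 0, 0, 0, 0, 0, 0, 0, 0, 0, 0, 0, 0, 0, 0, 0, 0, 0])

```text
clock: 19.52
ee_pos: [509.6, 240.5, 532.3]
ee_rot: [0.0, 0.761, 0.648, 0.0]
wrist_force: [0.4, 0.7, 0.6]
grip_width: 0.413
```

```bash
python3 - <<'E'
from h import *
np.set_printoptions(precision=1,suppress=True)
st=ctrl.read_state(); print(st['ee_pos'],st['wrist_force'])
a=grab_frame('scene'); b=grab_frame('side'); w=grab_frame('wrist'); cv2.imwrite('pics/w8.png',w[:,:,::-1]); np.save('w8.npy',np.r_[st['ee_pos'],st['ee_rot']])
a=a[160:300,255:395,::-1]; b=b[130:270,150:310,::-1]
cv2.imwrite('pics/p8.png',np.hstack([cv2.resize(a,(350,350),interpolation=2),cv2.resize(b,(400,350),interpolation=2)]))
E
```

```text
[509.6 240.5 532.3] [0.4 0.7 0.6]
```

View pics/p8.png

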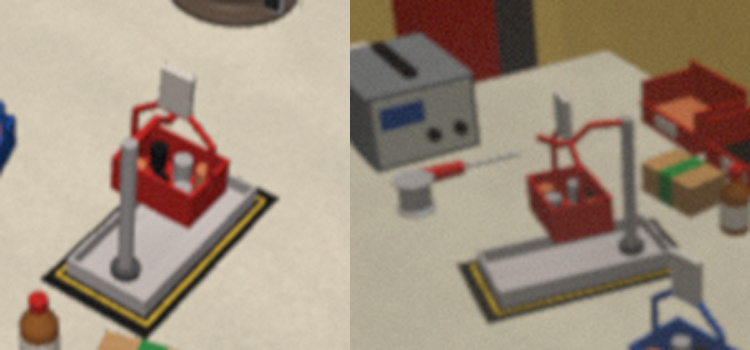

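View pics/w8.png

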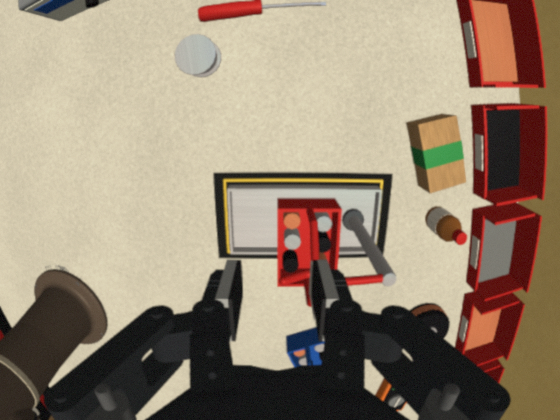

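Basket hangs on the hook and the tray looks square, but the plate may lean slightly in the side view. I check for swing and the tray angle.

move_arm(series=[0, 0, 0, 0, 0, 0, 0, 0, 0, 0, 0, 0])

```text
clock: 19.92
ee_pos: [509.5, 241.0, 532.2]
ee_rot: [-0.0, 0.761, 0.649, 0.0]
wrist_force: [0.1, -0.1, 0.0]
grip_width: 0.411
```

```bash
cat > sw.py <<'E'
from h import *
def plate():
    out=[]
    for n,(x0,y0,x1,y1) in (('side',(225,160,252,195)),('scene',(312,180,338,212))):
        im=grab_frame(n); H=hsv(im); g=im[y0:y1,x0:x1].astype(int).mean(2)
        R_=im[...,0].astype(int)-im[...,1]; k=np.zeros(R_.shape,np.uint8); 
        bx=(225,195,270,245) if n=='side' else (295,200,350,255)
        k[bx[1]:bx[3],bx[0]:bx[2]]=(R_[bx[1]:bx[3],bx[0]:bx[2]]>70); v,u=np.nonzero(k); out+=[u.mean(),v.mean(),len(u)]
    return np.array(out)
E
python3 - <<'E'
from sw import *
from ang import rim
np.set_printoptions(precision=2,suppress=True)
for i in range(14): print(ctrl.read_state()['clock'],plate())
a=np.load('w8.npy'); st=dict(ee_pos=a[:3],ee_rot=a[3:]); b=cv2.imread('pics/w8.png')[:,:,::-1].copy()
g=cv2.cvtColor(b,cv2.COLOR_RGB2GRAY).astype(int)
print(g[168:200,280])
print('rim',rim(b,st,range(238,370,2),v0=184,v1=205))
print('mat',rim(255-b,st,range(230,380,2),v0=165,v1=182,z=3))
s=grab_frame('side'); cv2.imwrite('pics/p9.png',cv2.resize(s[160:260,210:310,::-1],(500,500),interpolation=2))
E
```

```text
19.925 [238.38 206.69  72.   324.42 227.74 932.  ]
20.025 [238.69 206.79  75.   324.44 227.74 929.  ]
20.125 [239.04 207.03  73.   324.45 227.76 930.  ]
20.225 [238.34 206.81  73.   324.36 227.72 933.  ]
20.325 [237.97 206.89  72.   324.38 227.76 931.  ]
20.425 [237.92 206.77  73.   324.41 227.67 935.  ]
20.525 [237.97 206.76  71.   324.41 227.75 933.  ]
20.625 [237.59 206.8   70.   324.44 227.77 932.  ]
20.725 [238.11 206.73  74.   324.4  227.74 929.  ]
20.825 [238.76 206.68  72.   324.44 227.75 929.  ]
20.925 [237.71 206.82  66.   324.41 227.73 930.  ]
21.025 [238.18 206.74  74.   324.4  227.78 926.  ]
21.125 [238.67 206.71  70.   324.45 227.73 931.  ]
21.225 [238.54 206.8   71.   324.45 227.73 932.  ]
[202 203 200 181 127  65  29  30  38  63 121 173 187 142  68  43  56  85
  92 105 137 175 193 195 199 200 198 196 191 167 118  63]
rim (np.float32(-9.22541), np.float64(56.31533667194799), np.float64(0.15393778448619092))
mat (np.float32(-9.160324), np.float64(75.69814067425705), np.float64(0.08562204515848512))
```

```bash
python3 - <<'E'
from h import *
np.set_printoptions(precision=1,suppress=True)
a=np.load('w8.npy'); st=dict(ee_pos=a[:3],ee_rot=a[3:])
im=cv2.imread('pics/w8.png')[:,:,::-1].copy()
r=(im[...,0].astype(int)-im[...,1]>70).astype(np.uint8); k=np.zeros_like(r); k[192:260,270:348]=r[192:260,270:348]
v,u=np.nonzero(k); 
for row in (206,225,245): q=np.nonzero(k[row])[0]; print(row,q.min(),q.max(), onz('wrist',[[q.min(),row],[q.max(),row]],126.5,st)[:,:2])
print('far edge rows',[int(np.nonzero(k[:,c])[0].min()) for c in (285,300,315,330)])
c=np.radians(-9.2); ux=np.array([np.cos(c),np.sin(c)]);uy=np.array([-ux[1],ux[0]]); pin=np.array([615.5,122.5])
for row in (206,225,245):
    q=np.nonzero(k[row])[0]; P=onz('wrist',[[q.min(),row],[q.max(),row]],126.5,st)[:,:2]-pin; print('tray-local x of box sides (expect -123.5,-43.5)',P@ux)
F=onz('wrist',[[285,200],[330,200]],126.5,st)[:,:2]-pin; print('local y far edge (expect 55)',F@uy)
print('plate ctr',tri([ray('scene',np.array([177,92])/2.5+[255,160]),ray('side',np.array([212,115])/2.5+[150,130])]),'exp 533 136 224')
# box bottom front corner: scene (187,225), side (556-350,243)
g=grab_frame('side'); R_=(g[...,0].astype(int)-g[...,1]>60)&(g[...,2]<110)
m=np.zeros(R_.shape,np.uint8); m[195:232,215:262]=R_[195:232,215:262]
n,l,s,_=cv2.connectedComponentsWithStats(m); i=1+np.argmax(s[1:,4]); cn=cv2.convexHull(np.argwhere(l==i)[:,::-1].astype(np.int32)); print('hull',cv2.approxPolyDP(cn,2,True).reshape(-1,2).tolist())
R2=lambda x,y,z: np.r_[pin+(x)*ux+y*uy,z]
for t in(-.15,0,.15):
    o=[]
    for x in(-40,40):
        for y in(-55,55):
            for z in(-120,-70):
                X=x*np.cos(t)-z*np.sin(t)*-1; Z=z*np.cos(t)-x*np.sin(t); o.append(proj('side',R2(-83.5+X,y,196.5+Z)))
    print(t,np.array(o).round().astype(int).tolist())
E
```

```text
206 279 337 [[505.6 201.2]
 [575.9 189.9]]
225 277 340 [[499.2 177.2]
 [577.3 164.3]]
245 277 338 [[494.9 150.2]
 [572.3 137.1]]
far edge rows [200, 200, 200, 200]
tray-local x of box sides (expect -123.5,-43.5) [-121.1  -49.8]
tray-local x of box sides (expect -123.5,-43.5) [-123.5  -44.4]
tray-local x of box sides (expect -123.5,-43.5) [-123.5  -45. ]
local y far edge (expect 55) [67.8 67.9]
plate ctr [535.4 141.4 224.5] exp 533 136 224
hull [[252, 221], [244, 222], [230, 214], [221, 201], [242, 195], [253, 208]]
-0.15 [[237, 229], [234, 216], [226, 213], [223, 201], [260, 220], [257, 207], [248, 205], [245, 193]]
0 [[231, 229], [230, 215], [221, 213], [220, 200], [255, 223], [255, 209], [243, 208], [243, 195]]
0.15 [[226, 228], [227, 214], [216, 212], [216, 199], [250, 226], [251, 212], [238, 210], [240, 197]]
```

Fore-aft the basket is upright (box sides at -123.5/-44.5 as expected). I check the roll about the hook axis by casting the scene view's +x box face onto its plane.

```bash
python3 - <<'E'
from h import *
np.set_printoptions(precision=1,suppress=True)
c=np.radians(-9.2); ux=np.array([np.cos(c),np.sin(c),0]);uy=np.array([-ux[1],ux[0],0]); pin=np.array([615.5,122.5,0])
g=np.mean([grab_frame('scene').astype(float) for _ in range(4)],0)
R_=g[...,0]-g[...,1]; m=(R_>50).astype(np.uint8)
# bottom edge of +x face, per column
def cast(uv,x):
    e,d=ray('scene',uv); t=(x-(e-pin)@ux)/(d@ux); P=e-pin+d*t[:,None]; return np.c_[P@uy,P[:,2]]
E=[]
for u in list(range(311,328,1)):
    r=R_[215:260,u]; k=np.nonzero(r>50)[0]
    if len(k): k=k.max(); E.append((u,215+k+(r[k]-50)/(r[k]-r[k+1])))
P=cast(np.array(E),-43.5); print(P[::3]); print('roll deg',np.degrees(np.arctan(np.polyfit(P[:,0],P[:,1],1)[0])))
n,l,s,_=cv2.connectedComponentsWithStats(m[195:260,290:352].copy()); i=1+np.argmax(s[1:,4])
h=cv2.approxPolyDP(cv2.convexHull((np.argwhere(l==i)[:,::-1]+[290,195]).astype(np.int32)),2,True).reshape(-1,2); print(np.c_[h,cast(h,-43.5)])
E
```

```text
[[-10.1  79.9]
 [  0.4  80.1]
 [ 10.9  79.8]
 [ 21.3  78.8]
 [ 31.6  78.7]
 [ 41.8  79.1]]
roll deg -1.684228550668459
[[330.  250.   55.1  82.1]
 [310.  240.  -13.7  81.5]
 [309.  202.  -22.  217.9]
 [317.  201.    3.7 233.8]
 [332.  206.   51.1 240.1]
 [346.  224.   97.5 202.1]
 [344.  236.   95.1 157.9]]
```

Roll is about 1.7°, the basket is still, and its corner is where expected (local y = 55). Handing in.

```bash
python3 -c "
from bench import ctrl; print(ctrl.sign_off())"
```

```text
the job is handed in; nothing more can be done
None
```

I pushed the tray square, then hung the red basket on the hook, let go and backed the arm well clear. I handed in at about 22 s of the 72 s allowed.

**Tray:** two pushes on its +y wall turned it into the yellow outline. After hanging, it measured -9.2° against the mat's -9.2°, so it is square to about 0.1°.

**Red basket:** I gripped it by its label plate, slipped the hoop over the hook from the free end and lowered it until the hook took the weight. It showed no swing over the last 1.3 s I watched. It is upright fore and aft, with the box sides within about 1.5 mm of where they should be. It rolls about 1.7° around the hook, close to what these images can resolve.

**Checks that disagreed:**
- A first reading of the box's far edge was 13 mm off. That was the box's lower edge read at rim height; taken at the lower edge's height it is about 5 mm off.
- The plate's centre also came out about 5 mm off to one side. This fits the small roll or pixel error.
- I had used all 12 pictures, so the final checks of swing and tilt were by numbers only.

I did not measure the blue basket or the other goods again afterwards. The wrist force readings showed no unplanned contact, and what appeared in the last pictures looked in place.

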